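Get the tip cleaner out from behind the bottles

ROBOT

A 6-joint arm with a two-finger parallel gripper is mounted at the origin on the work surface. World frame = base frame: x ahead of the robot, y to its left, z up, the work surface at z = 0. Lengths are in mm, angles in rad, forces in N, time in s.
With the tool pointing down it reaches from about 275 to 750 mm from the base axis. Payload 10.2 kg.
Tool frame: the origin (TCP) lies midway between the tips of the shut fingers; the grasp point (between the pads) lies manip.hold_point_z behind it (manip.hold_point_z is the distance from the TCP to the grasp point, in mm); z points along the fingers, y is the line along which they close (so a half turn about z gives the same grasp; the last joint's range is limited). The gripper opens to 85 mm and grips with 20 to 120 N. Pads are 22 mm wide; open, the fingers measure 114 mm over their backs; the gripper's body (76 mm by 85 mm) begins 54 mm behind the grasp point. The pads swing forward as they close: fully open they stand 13 mm farther back than shut.
Start: joints at [0.904, 0.313, 1.498, -0, 1.331, -0.223], TCP at [225.435, 474.142, 231.294] pointing down, gripper open.
Joint ranges: [-2.94, 2.94], [-0.97, 2.17], [0.19, 2.56], [-1.23, 4.37], [0.02, 3.11], [-2.88, 2.88]. Speed limits (rad/s): [2.39, 2.39, 3.01, 3.14, 3.14, 3.14].

INTERFACE

Orientations are given as a rotation vector (axis times angle).
In Python, from rig import manip, vision gives the robot as it stands.
- The arm moves only by the tool jog_arm, never from a script. Its argument "targets" is a list of rows, each an object of numbers: "tx", "ty", "tz": the shift along the tool's x, y, z in mm; "roll": the turn about the tool's z in degrees. In form: [{"tx": .., "ty": .., "tz": .., "roll": ..}, ...]. A call has 1 to 8 rows; each row is the pose to reach, as a shift and turn from the pose commanded when the call began, along the tool's axes at that moment; what a row does not reach only later rows make up. A row lasts 1/10 s, in which the tool goes at most 50 mm and 8.59 degrees, less where a joint would pass 70% of its speed; a pose out of reach is approached as far as the arm can. A call with a gripper value outside its range is refused whole. "hand" is the opening, from 0 (shut) to 1 (fully open), set as the call begins (left out, the last holds). The fingers move at their own pace and stop on an object; the grip force is fixed at half the most. Time passes only in rows, so rows that repeat a pose let the fingers close. It gives the time, the measured TCP pose, the force, the opening and the grip force at its end, in the units of the state.
- manip.get_state(): the state, without advancing time (a new reading comes with each control period).
- vision.grab_frame(name): name is "scene" or "top"; returns a dict with "img" (400x640x3 uint8, red, green, blue), "fovy" (degrees; the focal length in pixels is half the picture's height over the tangent of half this angle, whatever the lens; pixels are square), "cx", "cy" (the principal point, pixels), "rvec" (rotation vector, rad) and "tvec" (3), from world to camera coordinates, as OpenCV has them. Camera axes: x right, y down, z forward; pixel columns grow to the right and rows downward; lengths in mm; the calibration is good to about 2 mm. A picture is of the moment at which its call begins. There is no depth.
- manip.finish_job(): hands the job in; it is judged then, once.
The state is a dict: "time_s": time; "joint_pos": joint angles; "dq": joint speeds; "tau": joint torques, N m; "tool_pos": TCP position; "tcp_rot": TCP orientation; "contact_force": force on the tool from outside, world axes, zero at the start; "wrist_torque": the same for the moment, N m; "width": finger opening in mm; "gripper_force": force on a finger pad.
Only numpy, scipy, OpenCV 4.12 (cv2) and the standard library are available. Lean on these libraries where they do the work, as an engineer would, in place of code of your own. Each camera call takes 0.05 s, during which the arm holds its last target. There are 200 camera calls.

TASK

The tip cleaner is stuck behind the bottles on the tray: first move the white bottle, the amber bottle and the red can out of the way onto the blue mat, then fetch the tip cleaner and put it in the round dish of the soldering-iron stand, and only then put the two bottles and the can back on the tray, each in the same place where it stood at the start. Set everything down gently and upright, and leave the solder spool, the motor board and the multimeter where they are.

Things in the scene. Friction and masses are not known exactly. Their poses are not given: they have to be found in the camera images.
- white_bottle: White plastic bottle with a pale blue label band and a blue screw cap. Body 50 mm in diameter and straight up to a height of 114 mm, then a shoulder to 122 mm; cap 33 mm in diameter from there to the top at 142 mm. About 240 g. Upright, round. Origin: centre of its underside, z along its axis, upwards. Stands in the front row on the tray.
- amber_bottle: Dark amber-brown bottle with a paper label band and a black screw cap. Body 50 mm in diameter and straight up to a height of 110 mm, then a shoulder to 118 mm; cap 33 mm in diameter from there to the top at 138 mm. About 270 g. Upright, round. Origin: centre of its underside, z along its axis, upwards. Stands in the front row on the tray.
- red_can: Red spray can with a yellow band and a white cap. Body 50 mm in diameter and straight from 4 mm up to a height of 116 mm, then a shoulder to 124 mm; cap 36 mm in diameter from there to the top at 146 mm. About 200 g. Upright, round. Origin: centre of its underside, z along its axis, upwards. Stands in the front row on the tray.
- tip_cleaner: Soldering-tip cleaner: low round black pot with a brass wool top, 54 mm in diameter, straight up to a height of 30 mm, then tapering to 46 mm diameter at 38 mm; brass top at 43 mm. About 120 g. Origin: centre of its underside, z along its axis, upwards. Stands in the back row on the tray, close behind the bottles, beside the solder spool.
- tray: Fixed grey metal tray, 150 mm (its x) by 250 mm (its y), rim 28 mm above the bench, walls 4 to 6 mm thick, inner floor 4 mm above the bench. Origin: centre of its underside, on the bench; its +x points from the front row (about 30 mm in front of the centre, three places about 66 mm apart in y) to the back row (about 30 mm behind the centre, places about 62 mm either side).
- mat: Fixed square blue work mat, 200 by 200 mm and 4 mm thick, lying on the bench to one side of the tray: the side area. Origin: centre of its underside, on the bench; x and y along its sides.
- stand: Fixed soldering-iron stand: dark base 9 mm thick (x -52 to 148 mm, y +-50 mm) with a round aluminium dish, where the tip cleaner belongs: inside diameter 74 mm, its floor 12 mm, its rim 21 mm above the bench. Origin: at bench height under the dish's centre. Coil with orange pen iron rises at its +x, leaning away, from x 75 mm to 210 mm (180 mm high).
- solder_spool: Bystander: solder spool with white flanges and a green centre label, 54 mm in diameter, 38 mm high, lying flat in the back row of the tray. Origin: centre of its underside, z upwards.
- motor_board: Bystander: square plywood board 90 by 90 mm with a yellow gear motor and a black battery holder on it, 25 mm high in all, lying on the bench between the robot and the tray. Origin: centre of its underside.
- multimeter: Bystander: yellow multimeter with a black face, 140 (its x) by 70 by 43 mm high, lying on the bench between the robot and the tray. Origin: centre of its underside.
Mind the look-alikes: they are no part of the job. What is shaped like the white_bottle but purple is not meant.

How it is judged:
By the outcome, as a careful person would: the job done as asked, in the order asked, and still so for the second after the job is handed in, with the robot touching nothing.
It also fails if it takes over 131 s, if anything falls off the work surface, if the arm or the gripper's body presses on something with over 40 N, if the wrist force passes 120 N, or if a joint passes its speed limit or range.

## Working session

There is one attempt and no reset: what is moved stays moved. The work goes in short steps, Python scripts to look and compute and a tool call to move; the robot and the scene stay as the last step left them, time stands still between calls to the robot, and variables do not carry over. Pictures are saved under pics/ and viewed, at most 14 in all, crops included, and the job is handed in when it is done.

Besides the shell and the picture viewer there is one more tool, called by a JSON object that holds its "fn" and its "kwargs". jog_arm: Moves the arm, as the interface text tells. Its arguments: {"type":"object","properties":{"targets":{"type":"array","items":{"type":"object","properties":{"tx":{"type":"number"},"ty":{"type":"number"},"tz":{"type":"number"},"roll":{"type":"number"}}}},"hand":{"type":"number"}},"required":["targets"]}

```bash
mkdir -p pics; ls; python3 - <<'E'
from rig import manip, vision
import cv2
for n in("scene","top"):
    f=vision.grab_frame(n); cv2.imwrite(f"pics/{n}0.png",f["img"][:,:,::-1])
    print(n,f["fovy"],f["cx"],f["cy"],f["rvec"],f["tvec"])
print(manip.get_state(), manip.hold_point_z)
E
```

```text
pics
scene 44.132094719497886 318.41519309229056 203.15963881135977 [ 1.14127637  2.2881859  -1.01964005] [ 326.32596633 -277.56128538 1633.08023606]
top 54.48026772186237 316.91148319495034 199.6443895189533 [ 2.13756041 -2.1194232   0.16997036] [ 10.12109019 582.56765095 835.17597926]
{'time_s': 0.1, 'joint_pos': array([ 9.03625925e-01,  3.13400900e-01,  1.49837577e+00, -1.94323348e-05,
        1.33104252e+00, -2.23369863e-01]), 'dq': array([-0.000837  , -0.00169219, -0.00299057, -0.00189398, -0.00038961,
       -0.00192516]), 'tau': array([ 2.03864431e-03, -4.12905121e+01, -2.60143876e+01, -1.64634002e-04,
        3.03731336e-03, -4.51874212e-05]), 'tool_pos': array([225.26637121, 473.94192387, 230.78329199]), 'tcp_rot': array([-6.91293612e-01, -3.06406634e+00,  1.75125966e-03]), 'contact_force': array([ 0.48586567,  0.31729536, -1.42644465]), 'wrist_torque': array([-0.0186968 ,  0.00437049,  0.00190311]), 'gripper_force': 0.0, 'width': 85.40009939505028} 18.700000000000003
```

View pics/scene0.png

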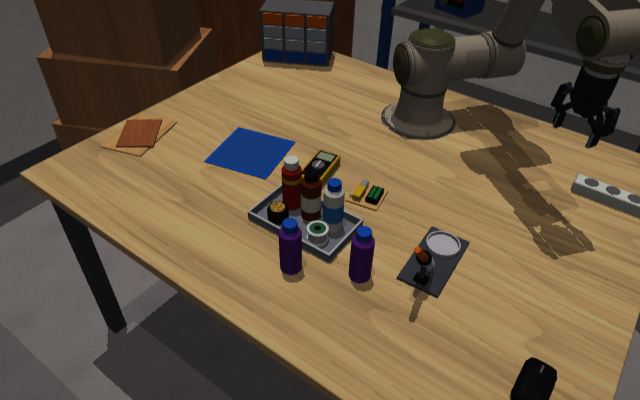

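View pics/top0.png

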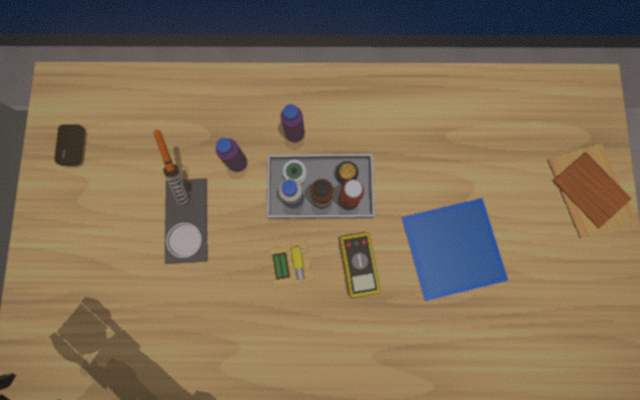

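The scene view shows the white bottle at (333,200), amber bottle at (312,193), red can at (291,185), tip cleaner at (278,212) and spool at (317,232). In the top view they are at (290,190), (321,190), (351,190), (347,171) and (293,171), with the dish at (184,240) and the mat at (455,249). The candidates for the white bottle are the white one at (290,190) top and the purple look-alikes at (231,153) and (292,122). Only the first is white and stands on the tray, so I'll confirm it in a crop.

```bash
cat > h.py <<'E'
from rig import manip, vision
import cv2, numpy as np
def cam(n):
    f=vision.grab_frame(n); f["R"]=cv2.Rodrigues(np.array(f["rvec"],float))[0]; f["t"]=np.array(f["tvec"],float)
    f["f"]=200/np.tan(np.radians(f["fovy"])/2); return f
def ray(f,u,v,z):
    d=f["R"].T@np.array([(u-f["cx"])/f["f"],(v-f["cy"])/f["f"],1]); c=-f["R"].T@f["t"]
    return c+d*(z-c[2])/d[2]
def proj(f,p):
    q=f["R"]@np.array(p,float)+f["t"]; return f["f"]*q[:2]/q[2]+[f["cx"],f["cy"]]
def blobs(f,lo,hi,box,amin=15):
    h=cv2.cvtColor(f["img"],cv2.COLOR_RGB2HSV); m=cv2.inRange(h,lo,hi)
    k=np.zeros_like(m); x0,y0,x1,y1=box; k[y0:y1,x0:x1]=m[y0:y1,x0:x1]
    return [c for c in cv2.findContours(k,cv2.RETR_EXTERNAL,cv2.CHAIN_APPROX_NONE)[0] if cv2.contourArea(c)>amin]
E
python3 - <<'E'
from h import *
f=cam("top"); print("campos",-f["R"].T@f["t"])
im=f["img"][:,:,::-1]
cv2.imwrite("pics/topc.png",cv2.resize(im[145:225,260:380],None,fx=6.6,fy=6.6,interpolation=cv2.INTER_CUBIC))
c=max(blobs(f,(100,120,60),(130,255,255),(390,180,520,310)),key=cv2.contourArea)
r=cv2.minAreaRect(c);print("mat",r,ray(f,*r[0],4)); print([ray(f,*p,4)[:2].round() for p in cv2.boxPoints(r)])
c=max(blobs(f,(0,0,105),(180,70,255),(155,215,210,265)),key=cv2.contourArea)
e=cv2.fitEllipse(c);print("dish",e,ray(f,*e[0],21))
f2=cam("scene")
im=f2["img"][:,:,::-1]
cv2.imwrite("pics/scenec.png",cv2.resize(im[145:265,240:370],None,fx=5,fy=5,interpolation=cv2.INTER_CUBIC))
E
```

```text
campos [433.48760125   5.71222247 921.44576119]
mat ((454.58135986328125, 248.47760009765625), (87.52574157714844, 84.03048706054688), 74.62374877929688) [ 476.89601888 -307.37940633    4.        ]
[array([ 549., -188.]), array([ 604., -383.]), array([ 407., -424.]), array([ 355., -235.])]
dish ((183.1831512451172, 239.78323364257812), (34.550899505615234, 36.601287841796875), 58.973419189453125) [490.54064814 324.50116065  21.        ]
```

View pics/topc.png

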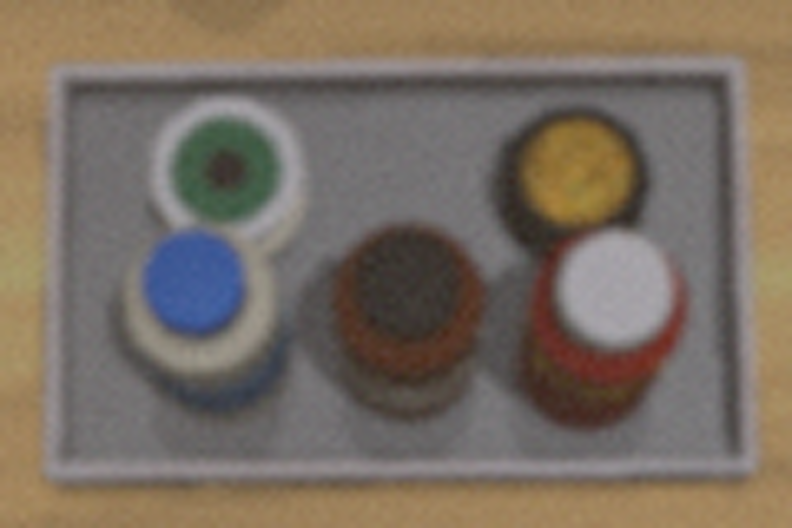

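View pics/scenec.png

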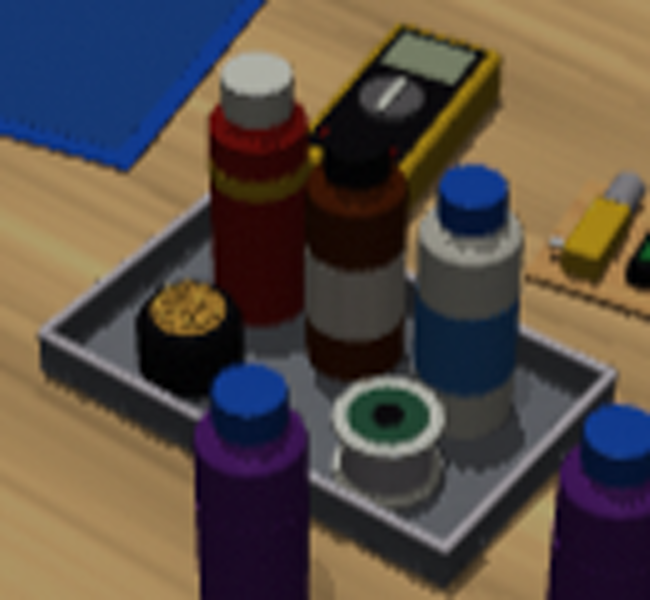

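The crop confirms the white bottle at top-view (290,187), amber at (321,188) and can at (353,188); the look-alikes are purple and stand off the tray. Next I'll compute positions from the cap centres in both views.

```bash
python3 - <<'E'
from h import *
np.set_printoptions(precision=1,suppress=True)
t=cam("top");s=cam("scene")
T=lambda x,y:((x+.5)/6.6-.5+260,(y+.5)/6.6-.5+145)
S=lambda x,y:((x+.5)/5-.5+240,(y+.5)/5-.5+145)
for n,a,b,z in [("white",(194,279),(474,188),146),("amber",(408,284),(357,152),142),("red",(616,286),(257,75),150),("clean",(578,170),(187,307),47),("spool",(226,170),(388,415),42)]:
    print(n,ray(t,*T(*a),z),ray(s,*S(*b),z))
print("tray",[ray(t,*T(*p),28)[:2] for p in [(50,62),(748,58),(757,477),(45,482)]])
print("tray s",[ray(s,*S(*p),28)[:2] for p in [(40,338),(447,548),(615,372)]])
c=max(blobs(s,(0,0,105),(180,80,255),(420,225,468,262)),key=cv2.contourArea)
e=cv2.fitEllipse(c);print("dish s",e,ray(s,*e[0],21))
c=max(blobs(s,(100,120,60),(130,255,255),(195,120,305,180)),key=cv2.contourArea)
print("mat s",[ray(s,*p,4)[:2] for p in cv2.approxPolyDP(c,8,True)[:,0]])
for p in [(340,236),(370,232),(380,294),(350,298)]: print("meter",ray(t,*p,43))
for p in [(290,105),(228,140)]: print("purple",ray(t,*p,146))
R=cv2.Rodrigues(manip.get_state()["tcp_rot"])[0];print(R)
E
```

```text
white [592.   71.2 146. ] [590.4  73.2 146. ]
amber [591.7   5.2 142. ] [598.1  11.  142. ]
red [589.9 -58.6 150. ] [587.9 -57.8 150. ]
clean [652.2 -54.2  47. ] [652.3 -52.8  47. ]
spool [652.5  69.6  42. ] [648.9  69.2  42. ]
tray [array([695.7, 135. ]), array([ 698.8, -116.8]), array([ 546.8, -117.7]), array([543., 132.])]
tray s [array([ 699.3, -110.1]), array([690.9, 134.5]), array([543.8, 132. ])]
dish s ((442.91162109375, 242.92982482910156), (22.49355125427246, 32.88137435913086), 103.69779205322266) [490.1 325.7  21. ]
mat s [array([ 593.8, -376.4]), array([ 546.9, -187.2]), array([ 358.8, -233.9]), array([ 409.2, -424.8])]
meter [500.7 -37.7  43. ]
meter [ 510.3 -105.5   43. ]
meter [ 374.1 -125.6   43. ]
meter [364.9 -59.6  43. ]
purple [768.5  72.8 146. ]
purple [690.6 200.5 146. ]
[[-0.9  0.4 -0. ]
 [ 0.4  0.9 -0. ]
 [ 0.  -0.  -1. ]]
```

Both views agree within about 2–3 mm:

| Item | x (mm) | y (mm) |
|---|---|---|
| White bottle | 591 | 72 |
| Amber bottle | 592 | 6 |
| Red can | 589.5 | -58.5 |
| Tip cleaner | 652 | -54 |
| Dish | 490.5 | 325 |
| Mat centre | 477 | -306 |

The can goes first, gripped with the fingers closing along world x. I'll turn to tool y = +x while travelling.

{"fn": "jog_arm", "kwargs": {"targets": [{"tx": -40, "ty": -23, "roll": 8}, {"tx": -80, "ty": -46, "roll": 16}, {"tx": -120, "ty": -70, "roll": 24}, {"tx": -160, "ty": -93, "roll": 32}, {"tx": -200, "ty": -116, "roll": 40}, {"tx": -240, "ty": -139, "roll": 48}, {"tx": -280, "ty": -162, "roll": 56}, {"tx": -300, "ty": -174, "roll": 64.57}], "hand": 1}}

```text
invalid input
```

{"fn": "jog_arm", "kwargs": {"targets": [{"tx": -40, "ty": -23, "tz": 0, "roll": 8}, {"tx": -80, "ty": -46, "tz": 0, "roll": 16}, {"tx": -120, "ty": -70, "tz": 0, "roll": 24}, {"tx": -160, "ty": -93, "tz": 0, "roll": 32}, {"tx": -200, "ty": -116, "tz": 0, "roll": 40}, {"tx": -240, "ty": -139, "tz": 0, "roll": 48}, {"tx": -280, "ty": -162, "tz": 0, "roll": 56}, {"tx": -300, "ty": -174, "tz": 0, "roll": 64.5}], "hand": 1}}

```text
time_s: 1.1
tool_pos: [423.1, 185.5, 231.3]
tcp_rot: [2.229, 2.213, -0.0]
contact_force: [0.1, -0.5, 0.2]
width: 85.5
gripper_force: 0.0
```

{"fn": "jog_arm", "kwargs": {"targets": [{"tx": -35, "ty": 24, "tz": 0, "roll": 0}, {"tx": -70, "ty": 48, "tz": 0, "roll": 0}, {"tx": -105, "ty": 72, "tz": 0, "roll": 0}, {"tx": -140, "ty": 96, "tz": 0, "roll": 0}, {"tx": -175, "ty": 120, "tz": 0, "roll": 0}, {"tx": -210, "ty": 143, "tz": 0, "roll": 0}, {"tx": -246, "ty": 168, "tz": 0, "roll": 0}, {"tx": -246, "ty": 168, "tz": 0, "roll": 0}]}}

```text
time_s: 1.9
tool_pos: [591.5, -61.7, 230.1]
tcp_rot: [2.225, 2.218, -0.001]
contact_force: [-0.5, 0.4, 0.6]
width: 85.2
gripper_force: 0.0
```

```bash
python3 - <<'E'
from h import *
t=cam("top");print(manip.get_state()["tool_pos"],manip.get_state()["tcp_rot"])
cv2.imwrite("pics/top1.png",cv2.resize(t["img"][130:280,240:420,::-1],None,fx=4,fy=4,interpolation=cv2.INTER_CUBIC))
E
```

```text
[590.43021225 -59.46925262 230.29446265] [-2.22234340e+00 -2.21903947e+00  1.01108438e-03]
```

View pics/top1.png

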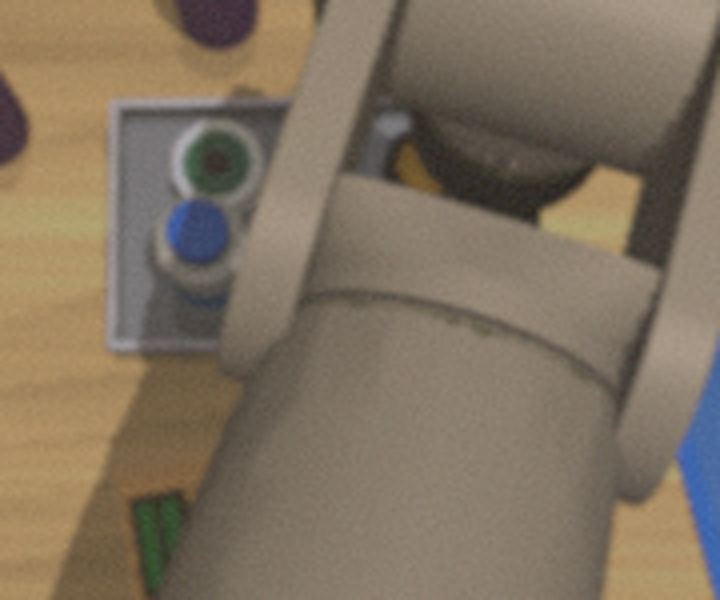

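The arm hides the tray from above, but the measured TCP sits over the can. Descending to grip height.

{"fn": "jog_arm", "kwargs": {"targets": [{"tx": 0, "ty": 0, "tz": 20, "roll": 0}, {"tx": 0, "ty": 0, "tz": 45, "roll": 0}, {"tx": 0, "ty": 0, "tz": 70, "roll": 0}, {"tx": 0, "ty": 0, "tz": 95, "roll": 0}, {"tx": 0, "ty": 0, "tz": 120, "roll": 0}, {"tx": 0, "ty": 0, "tz": 138, "roll": 0}, {"tx": 0, "ty": 0, "tz": 148, "roll": 0}, {"tx": 0, "ty": 0, "tz": 148, "roll": 0}]}}

```text
time_s: 2.75
tool_pos: [589.3, -56.8, 82.5]
tcp_rot: [-2.218, -2.222, 0.001]
contact_force: [-0.2, 0.2, -0.1]
width: 85.7
gripper_force: 0.0
```

```bash
python3 - <<'E'
from h import *
s=cam("scene");print({k:v for k,v in manip.get_state().items() if k in("tool_pos","contact_force")})
cv2.imwrite("pics/sc1.png",cv2.resize(s["img"][110:260,220:400,::-1],None,fx=4,fy=4,interpolation=cv2.INTER_CUBIC))
E
```

```text
{'tool_pos': array([589.89630646, -57.10347194,  83.64005293]), 'contact_force': array([-0.03892101,  0.6004624 , -0.27245058])}
```

View pics/sc1.png

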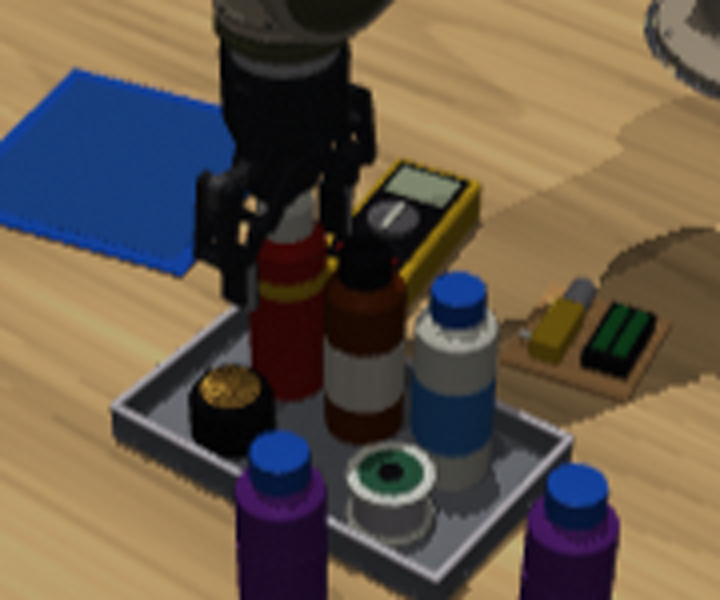

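The picture shows the fingers straddling the red can (crop 290,260) with the neighbours free. Closing now.

{"fn": "jog_arm", "kwargs": {"targets": [{"tx": 0, "ty": 0, "tz": 0, "roll": 0}, {"tx": 0, "ty": 0, "tz": 0, "roll": 0}, {"tx": 0, "ty": 0, "tz": 0, "roll": 0}, {"tx": 0, "ty": 0, "tz": 0, "roll": 0}, {"tx": 0, "ty": 0, "tz": 0, "roll": 0}, {"tx": 0, "ty": 0, "tz": 0, "roll": 0}, {"tx": 0, "ty": 0, "tz": 0, "roll": 0}, {"tx": 0, "ty": 0, "tz": 0, "roll": 0}], "hand": 0}}

```text
time_s: 3.6
tool_pos: [590.3, -57.7, 84.4]
tcp_rot: [2.219, 2.222, 0.001]
contact_force: [-2.0, 0.7, 5.9]
width: 48.5
gripper_force: 62.5
```

{"fn": "jog_arm", "kwargs": {"targets": [{"tx": 0, "ty": 0, "tz": -10, "roll": 0}, {"tx": 0, "ty": 0, "tz": -30, "roll": 0}, {"tx": 0, "ty": 0, "tz": -55, "roll": 0}, {"tx": 0, "ty": 0, "tz": -75, "roll": 0}, {"tx": -20, "ty": -7, "tz": -80, "roll": 0}, {"tx": -55, "ty": -20, "tz": -80, "roll": 0}, {"tx": -95, "ty": -34, "tz": -80, "roll": 0}, {"tx": -130, "ty": -47, "tz": -80, "roll": 0}]}}

```text
time_s: 4.4
tool_pos: [542.3, -189.1, 163.7]
tcp_rot: [2.22, 2.223, -0.0]
contact_force: [0.9, -0.2, -2.5]
width: 48.5
gripper_force: 62.6
```

{"fn": "jog_arm", "kwargs": {"targets": [{"tx": -40, "ty": -14, "tz": 0, "roll": 0}, {"tx": -80, "ty": -29, "tz": 0, "roll": 0}, {"tx": -120, "ty": -43, "tz": 0, "roll": 0}, {"tx": -155, "ty": -56, "tz": 0, "roll": 0}, {"tx": -175, "ty": -63, "tz": 0, "roll": 0}, {"tx": -182, "ty": -66, "tz": 0, "roll": 0}, {"tx": -182, "ty": -66, "tz": 20, "roll": 0}, {"tx": -182, "ty": -66, "tz": 40, "roll": 0}]}}

```text
time_s: 5.2
tool_pos: [477.7, -369.2, 123.3]
tcp_rot: [2.219, 2.223, 0.0]
contact_force: [-0.0, 0.1, -3.1]
width: 48.5
gripper_force: 62.6
```

{"fn": "jog_arm", "kwargs": {"targets": [{"tx": 0, "ty": 0, "tz": 15, "roll": 0}, {"tx": 0, "ty": 0, "tz": 28, "roll": 0}, {"tx": 0, "ty": 0, "tz": 35, "roll": 0}, {"tx": 0, "ty": 0, "tz": 37, "roll": 0}, {"tx": 0, "ty": 0, "tz": 38, "roll": 0}, {"tx": 0, "ty": 0, "tz": 39, "roll": 0}, {"tx": 0, "ty": 0, "tz": 39.5, "roll": 0}, {"tx": 0, "ty": 0, "tz": 39.5, "roll": 0}]}}

```text
time_s: 6.0
tool_pos: [477.6, -370.0, 84.4]
tcp_rot: [2.219, 2.222, -0.0]
contact_force: [-0.3, 0.6, 0.4]
width: 48.4
gripper_force: 62.8
```

{"fn": "jog_arm", "kwargs": {"targets": [{"tx": 0, "ty": 0, "tz": 0.3, "roll": 0}, {"tx": 0, "ty": 0, "tz": 0.3, "roll": 0}, {"tx": 0, "ty": 0, "tz": 0.3, "roll": 0}, {"tx": 0, "ty": 0, "tz": 0.3, "roll": 0}, {"tx": 0, "ty": 0, "tz": 0.3, "roll": 0}, {"tx": 0, "ty": 0, "tz": 0.3, "roll": 0}, {"tx": 0, "ty": 0, "tz": -10, "roll": 0}, {"tx": 0, "ty": 0, "tz": -40, "roll": 0}], "hand": 1}}

```text
time_s: 6.8
tool_pos: [476.5, -368.8, 122.5]
tcp_rot: [-2.217, -2.219, -0.001]
contact_force: [0.4, -1.7, -0.3]
width: 85.1
gripper_force: 0.0
```

Can is on the mat. Now the amber bottle.

{"fn": "jog_arm", "kwargs": {"targets": [{"tx": 0, "ty": 0, "tz": -40, "roll": 0}, {"tx": 25, "ty": 8, "tz": -70, "roll": 0}, {"tx": 70, "ty": 21, "tz": -70, "roll": 0}, {"tx": 115, "ty": 35, "tz": -70, "roll": 0}, {"tx": 160, "ty": 49, "tz": -70, "roll": 0}, {"tx": 205, "ty": 63, "tz": -70, "roll": 0}, {"tx": 250, "ty": 76, "tz": -70, "roll": 0}, {"tx": 295, "ty": 90, "tz": -70, "roll": 0}]}}

```text
time_s: 7.6
tool_pos: [567.3, -72.8, 194.8]
tcp_rot: [2.219, 2.222, 0.001]
contact_force: [0.8, -1.1, 0.5]
width: 85.3
gripper_force: 0.0
```

{"fn": "jog_arm", "kwargs": {"targets": [{"tx": 40, "ty": 12, "tz": 0, "roll": 0}, {"tx": 70, "ty": 22, "tz": 0, "roll": 0}, {"tx": 81, "ty": 25, "tz": 0, "roll": 0}, {"tx": 81, "ty": 25, "tz": 0, "roll": 0}, {"tx": 81, "ty": 25, "tz": 20, "roll": 0}, {"tx": 81, "ty": 25, "tz": 45, "roll": 0}, {"tx": 81, "ty": 25, "tz": 70, "roll": 0}, {"tx": 81, "ty": 25, "tz": 75, "roll": 0}]}}

```text
time_s: 8.4
tool_pos: [590.4, 5.0, 116.5]
tcp_rot: [-2.219, -2.218, 0.004]
contact_force: [0.3, 0.1, 0.4]
width: 85.8
gripper_force: 0.0
```

{"fn": "jog_arm", "kwargs": {"targets": [{"tx": 0, "ty": 0, "tz": 15, "roll": 0}, {"tx": 0, "ty": 0, "tz": 30, "roll": 0}, {"tx": 0, "ty": 0, "tz": 38, "roll": 0}, {"tx": 0, "ty": 0, "tz": 38, "roll": 0}, {"tx": 0, "ty": 0, "tz": 38, "roll": 0}]}}

```text
time_s: 8.9
tool_pos: [592.3, 5.9, 81.8]
tcp_rot: [2.22, 2.222, 0.001]
contact_force: [-0.2, -0.5, 0.4]
width: 85.2
gripper_force: 0.0
```

{"fn": "jog_arm", "kwargs": {"targets": [{"tx": 0, "ty": 0, "tz": 0, "roll": 0}, {"tx": 0, "ty": 0, "tz": 0, "roll": 0}, {"tx": 0, "ty": 0, "tz": 0, "roll": 0}, {"tx": 0, "ty": 0, "tz": 0, "roll": 0}, {"tx": 0, "ty": 0, "tz": 0, "roll": 0}, {"tx": 0, "ty": 0, "tz": 0, "roll": 0}, {"tx": 0, "ty": 0, "tz": 0, "roll": 0}], "hand": 0}}

```text
time_s: 9.6
tool_pos: [592.4, 6.3, 81.7]
tcp_rot: [2.219, 2.222, 0.001]
contact_force: [0.3, 0.7, 5.4]
width: 48.5
gripper_force: 62.1
```

{"fn": "jog_arm", "kwargs": {"targets": [{"tx": 0, "ty": 0, "tz": -10, "roll": 0}, {"tx": 0, "ty": 0, "tz": -30, "roll": 0}, {"tx": 0, "ty": 0, "tz": -55, "roll": 0}, {"tx": 0, "ty": 0, "tz": -75, "roll": 0}, {"tx": -20, "ty": -7, "tz": -80, "roll": 0}, {"tx": -55, "ty": -20, "tz": -80, "roll": 0}, {"tx": -95, "ty": -34, "tz": -80, "roll": 0}, {"tx": -130, "ty": -47, "tz": -80, "roll": 0}]}}

```text
time_s: 10.4
tool_pos: [544.2, -125.0, 161.1]
tcp_rot: [-2.22, -2.223, 0.0]
contact_force: [0.0, -0.2, -3.5]
width: 48.3
gripper_force: 62.5
```

{"fn": "jog_arm", "kwargs": {"targets": [{"tx": -40, "ty": -14, "tz": 0, "roll": 0}, {"tx": -80, "ty": -29, "tz": 0, "roll": 0}, {"tx": -120, "ty": -43, "tz": 0, "roll": 0}, {"tx": -155, "ty": -56, "tz": 0, "roll": 0}, {"tx": -175, "ty": -63, "tz": 0, "roll": 0}, {"tx": -182, "ty": -68, "tz": 0, "roll": 0}, {"tx": -182, "ty": -68, "tz": 20, "roll": 0}, {"tx": -182, "ty": -68, "tz": 40, "roll": 0}]}}

```text
time_s: 11.2
tool_pos: [477.4, -305.2, 120.7]
tcp_rot: [2.219, 2.223, 0.0]
contact_force: [-0.2, 0.2, -1.6]
width: 48.6
gripper_force: 62.5
```

{"fn": "jog_arm", "kwargs": {"targets": [{"tx": 0, "ty": 0, "tz": 15, "roll": 0}, {"tx": 0, "ty": 0, "tz": 28, "roll": 0}, {"tx": 0, "ty": 0, "tz": 35, "roll": 0}, {"tx": 0, "ty": 0, "tz": 37, "roll": 0}, {"tx": 0, "ty": 0, "tz": 38, "roll": 0}, {"tx": 0, "ty": 0, "tz": 39, "roll": 0}, {"tx": 0, "ty": 0, "tz": 39.5, "roll": 0}, {"tx": 0, "ty": 0, "tz": 39.8, "roll": 0}]}}

```text
time_s: 12.0
tool_pos: [477.5, -306.0, 81.7]
tcp_rot: [2.219, 2.222, -0.0]
contact_force: [-0.5, 0.9, 3.9]
width: 48.7
gripper_force: 63.0
```

{"fn": "jog_arm", "kwargs": {"targets": [{"tx": 0, "ty": 0, "tz": 0, "roll": 0}, {"tx": 0, "ty": 0, "tz": 0, "roll": 0}, {"tx": 0, "ty": 0, "tz": 0, "roll": 0}, {"tx": 0, "ty": 0, "tz": 0, "roll": 0}, {"tx": 0, "ty": 0, "tz": 0, "roll": 0}, {"tx": 0, "ty": 0, "tz": -10, "roll": 0}, {"tx": 0, "ty": 0, "tz": -40, "roll": 0}, {"tx": 0, "ty": 0, "tz": -80, "roll": 0}], "hand": 1}}

```text
time_s: 12.8
tool_pos: [476.7, -305.2, 161.4]
tcp_rot: [-2.218, -2.221, 0.0]
contact_force: [0.2, -0.3, -0.0]
width: 85.3
gripper_force: 0.0
```

{"fn": "jog_arm", "kwargs": {"targets": [{"tx": 15, "ty": 5, "tz": -32, "roll": 0}, {"tx": 60, "ty": 18, "tz": -32, "roll": 0}, {"tx": 105, "ty": 32, "tz": -32, "roll": 0}, {"tx": 150, "ty": 45, "tz": -32, "roll": 0}, {"tx": 195, "ty": 59, "tz": -32, "roll": 0}, {"tx": 240, "ty": 73, "tz": -32, "roll": 0}, {"tx": 285, "ty": 86, "tz": -32, "roll": 0}, {"tx": 330, "ty": 100, "tz": -32, "roll": 0}]}}

```text
time_s: 13.6
tool_pos: [577.1, 26.3, 194.0]
tcp_rot: [2.219, 2.222, 0.001]
contact_force: [0.0, -0.9, 0.4]
width: 85.1
gripper_force: 0.0
```

{"fn": "jog_arm", "kwargs": {"targets": [{"tx": 30, "ty": 9, "tz": 0, "roll": 0}, {"tx": 48, "ty": 14.5, "tz": 0, "roll": 0}, {"tx": 48, "ty": 14.5, "tz": 0, "roll": 0}, {"tx": 48, "ty": 14.5, "tz": 0, "roll": 0}, {"tx": 48, "ty": 14.5, "tz": 20, "roll": 0}, {"tx": 48, "ty": 14.5, "tz": 45, "roll": 0}, {"tx": 48, "ty": 14.5, "tz": 70, "roll": 0}, {"tx": 48, "ty": 14.5, "tz": 75, "roll": 0}]}}

```text
time_s: 14.4
tool_pos: [589.9, 71.2, 115.8]
tcp_rot: [-2.219, -2.219, 0.005]
contact_force: [-0.9, -0.0, 0.6]
width: 85.3
gripper_force: 0.0
```

{"fn": "jog_arm", "kwargs": {"targets": [{"tx": 0, "ty": 0, "tz": 15, "roll": 0}, {"tx": 0, "ty": 0, "tz": 30, "roll": 0}, {"tx": 0, "ty": 0, "tz": 35, "roll": 0}, {"tx": 0, "ty": 0, "tz": 35, "roll": 0}, {"tx": 0, "ty": 0, "tz": 35, "roll": 0}]}}

```text
time_s: 14.9
tool_pos: [591.8, 72.1, 84.2]
tcp_rot: [2.22, 2.222, 0.002]
contact_force: [0.3, -0.2, 1.1]
width: 85.6
gripper_force: 0.0
```

{"fn": "jog_arm", "kwargs": {"targets": [{"tx": 0, "ty": 0, "tz": 0, "roll": 0}, {"tx": 0, "ty": 0, "tz": 0, "roll": 0}, {"tx": 0, "ty": 0, "tz": 0, "roll": 0}, {"tx": 0, "ty": 0, "tz": 0, "roll": 0}, {"tx": 0, "ty": 0, "tz": 0, "roll": 0}, {"tx": 0, "ty": 0, "tz": 0, "roll": 0}, {"tx": 0, "ty": 0, "tz": 0, "roll": 0}], "hand": 0}}

```text
time_s: 15.6
tool_pos: [591.8, 72.4, 83.8]
tcp_rot: [2.219, 2.222, 0.001]
contact_force: [0.7, 0.0, 5.2]
width: 47.9
gripper_force: 62.6
```

{"fn": "jog_arm", "kwargs": {"targets": [{"tx": 0, "ty": 0, "tz": -10, "roll": 0}, {"tx": 0, "ty": 0, "tz": -30, "roll": 0}, {"tx": 0, "ty": 0, "tz": -55, "roll": 0}, {"tx": 0, "ty": 0, "tz": -75, "roll": 0}, {"tx": -20, "ty": -7, "tz": -80, "roll": 0}, {"tx": -55, "ty": -20, "tz": -80, "roll": 0}, {"tx": -95, "ty": -34, "tz": -80, "roll": 0}, {"tx": -130, "ty": -47, "tz": -80, "roll": 0}]}}

```text
time_s: 16.4
tool_pos: [543.5, -59.0, 163.2]
tcp_rot: [-2.219, -2.223, 0.001]
contact_force: [-0.0, -0.3, -1.8]
width: 48.2
gripper_force: 62.4
```

{"fn": "jog_arm", "kwargs": {"targets": [{"tx": -40, "ty": -14, "tz": 0, "roll": 0}, {"tx": -80, "ty": -29, "tz": 0, "roll": 0}, {"tx": -120, "ty": -43, "tz": 0, "roll": 0}, {"tx": -155, "ty": -56, "tz": 0, "roll": 0}, {"tx": -175, "ty": -63, "tz": 0, "roll": 0}, {"tx": -183, "ty": -67.5, "tz": 0, "roll": 0}, {"tx": -183, "ty": -67.5, "tz": 20, "roll": 0}, {"tx": -183, "ty": -67.5, "tz": 40, "roll": 0}]}}

```text
time_s: 17.2
tool_pos: [477.3, -240.3, 122.9]
tcp_rot: [2.22, 2.222, 0.0]
contact_force: [0.2, 0.8, -2.3]
width: 48.4
gripper_force: 62.3
```

{"fn": "jog_arm", "kwargs": {"targets": [{"tx": 0, "ty": 0, "tz": 15, "roll": 0}, {"tx": 0, "ty": 0, "tz": 28, "roll": 0}, {"tx": 0, "ty": 0, "tz": 35, "roll": 0}, {"tx": 0, "ty": 0, "tz": 37, "roll": 0}, {"tx": 0, "ty": 0, "tz": 38, "roll": 0}, {"tx": 0, "ty": 0, "tz": 39, "roll": 0}, {"tx": 0, "ty": 0, "tz": 39.5, "roll": 0}, {"tx": 0, "ty": 0, "tz": 39.8, "roll": 0}]}}

```text
time_s: 18.0
tool_pos: [477.4, -240.9, 83.7]
tcp_rot: [2.219, 2.222, 0.0]
contact_force: [-0.1, 0.9, 2.3]
width: 48.1
gripper_force: 62.8
```

{"fn": "jog_arm", "kwargs": {"targets": [{"tx": 0, "ty": 0, "tz": 0, "roll": 0}, {"tx": 0, "ty": 0, "tz": 0, "roll": 0}, {"tx": 0, "ty": 0, "tz": 0, "roll": 0}, {"tx": 0, "ty": 0, "tz": 0, "roll": 0}, {"tx": 0, "ty": 0, "tz": 0, "roll": 0}, {"tx": 0, "ty": 0, "tz": -20, "roll": 0}, {"tx": 0, "ty": 0, "tz": -65, "roll": 0}, {"tx": 0, "ty": 0, "tz": -110, "roll": 0}], "hand": 1}}

```text
time_s: 18.8
tool_pos: [476.8, -240.4, 194.2]
tcp_rot: [-2.219, -2.222, 0.0]
contact_force: [0.3, -0.0, -0.3]
width: 85.3
gripper_force: 0.0
```

```bash
python3 - <<'E'
from h import *
np.set_printoptions(precision=1,suppress=True)
t=cam("top");s=cam("scene")
a=cv2.resize(t["img"][140:300,260:520,::-1],None,fx=3,fy=3,interpolation=cv2.INTER_CUBIC)
cv2.imwrite("pics/top2.png",a)
cv2.imwrite("pics/sc2.png",cv2.resize(s["img"][90:260,190:420,::-1],None,fx=3.4,fy=3.4,interpolation=cv2.INTER_CUBIC))
for f,b,z in((t,(335,155,365,190),47),(s,(265,200,292,218),47)):
    c=max(blobs(f,(15,110,70),(32,255,255),b),key=cv2.contourArea);e=cv2.fitEllipse(c);print(e,ray(f,*e[0],z))
E
```

```text
((347.1557312011719, 170.6750946044922), (15.784808158874512, 16.267757415771484), 78.46013641357422) [651.4 -54.2  47. ]
((277.0901794433594, 206.26683044433594), (10.001218795776367, 14.302692413330078), 87.5258560180664) [653. -52.  47.]
```

View pics/sc2.png

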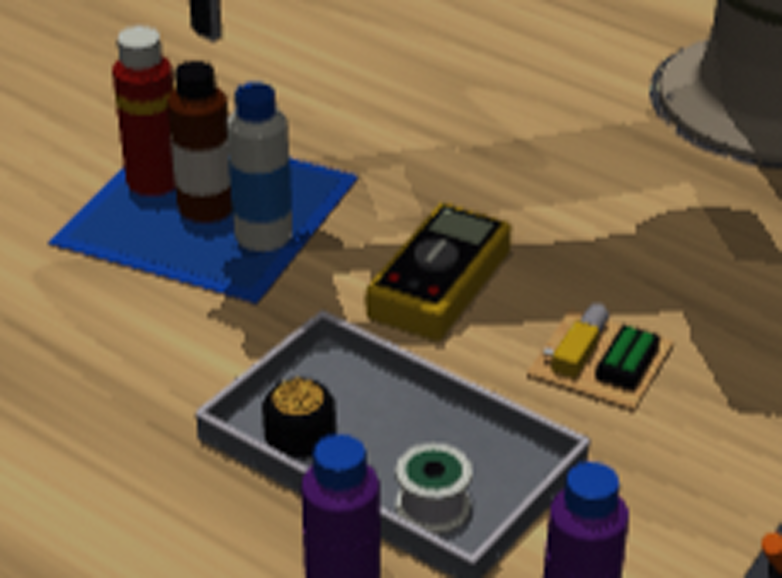

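All three stand upright on the mat, with the can at (145,115), amber at (200,150) and white at (262,175) in the crop. The cleaner is at about (652,-53.5). I'm turning the fingers to close along y and opening only 0.8 because of the tray wall.

{"fn": "jog_arm", "kwargs": {"targets": [{"tx": 23, "ty": 22, "tz": 0, "roll": -8}, {"tx": 47, "ty": 44, "tz": 0, "roll": -16}, {"tx": 71, "ty": 66, "tz": 0, "roll": -24}, {"tx": 95, "ty": 88, "tz": 0, "roll": -32}, {"tx": 119, "ty": 110, "tz": 0, "roll": -40}, {"tx": 143, "ty": 132, "tz": 0, "roll": -48}, {"tx": 170, "ty": 156, "tz": 0, "roll": -56}, {"tx": 187, "ty": 175, "tz": 0, "roll": -60}], "hand": 0.8}}

```text
time_s: 19.7
tool_pos: [652.8, -51.5, 192.3]
tcp_rot: [-0.802, -3.037, -0.0]
contact_force: [0.4, -0.3, 0.4]
width: 68.8
gripper_force: 0.0
```

{"fn": "jog_arm", "kwargs": {"targets": [{"tx": 0, "ty": 0, "tz": 10, "roll": -8}, {"tx": 0, "ty": 0, "tz": 30, "roll": -16}, {"tx": 0, "ty": 0, "tz": 50, "roll": -24}, {"tx": 0, "ty": 0, "tz": 75, "roll": -30}, {"tx": 0, "ty": 0, "tz": 100, "roll": -30}, {"tx": 0, "ty": 0, "tz": 115, "roll": -30}, {"tx": 0, "ty": 0, "tz": 115, "roll": -30}, {"tx": 0, "ty": 0, "tz": 115, "roll": -30}]}}

```text
time_s: 20.5
tool_pos: [652.3, -53.6, 78.9]
tcp_rot: [-0.002, 3.141, -0.0]
contact_force: [-0.2, -0.8, -0.2]
width: 68.5
gripper_force: 0.0
```

```bash
python3 - <<'E'
from h import *
np.set_printoptions(precision=2,suppress=True)
s=cam("scene")
cv2.imwrite("pics/sc3.png",cv2.resize(s["img"][140:260,210:390,::-1],None,fx=4,fy=4,interpolation=cv2.INTER_CUBIC))
q=manip.get_state();print(q["tool_pos"],q["width"],q["joint_pos"]);print(cv2.Rodrigues(q["tcp_rot"])[0])
E
```

```text
[652.61 -53.71  79.45] 68.55533067975828 [-0.26  0.73  1.24 -0.    1.16 -1.83]
[[-1. -0.  0.]
 [-0.  1. -0.]
 [-0. -0. -1.]]
```

View pics/sc3.png

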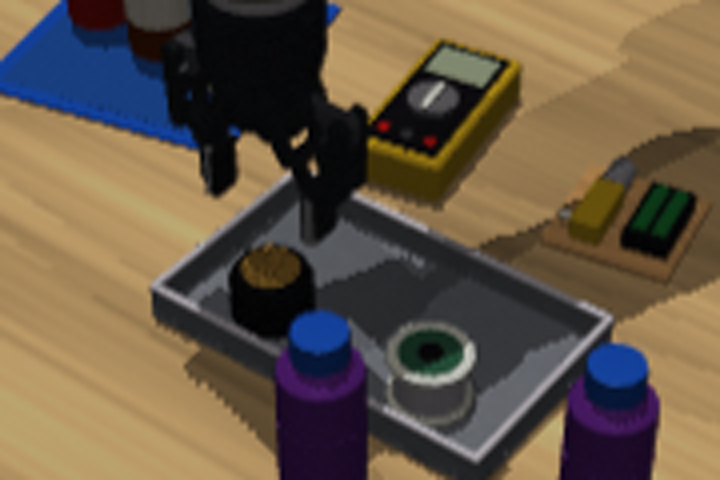

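The fingertips (215,185) and (320,238) straddle the cleaner at (270,270) with equal gaps. Descending and gripping.

{"fn": "jog_arm", "kwargs": {"targets": [{"tx": 0, "ty": 0, "tz": 20, "roll": 0}, {"tx": 0, "ty": 0, "tz": 40, "roll": 0}, {"tx": 0, "ty": 0, "tz": 55, "roll": 0}, {"tx": 0, "ty": 0, "tz": 64, "roll": 0}, {"tx": 0, "ty": 0, "tz": 69, "roll": 0}, {"tx": 0, "ty": 0, "tz": 69, "roll": 0}, {"tx": 0, "ty": 0, "tz": 69, "roll": 0}]}}

```text
time_s: 21.25
tool_pos: [652.4, -53.6, 10.0]
tcp_rot: [-0.002, 3.14, -0.001]
contact_force: [-1.0, -0.4, -0.4]
width: 68.7
gripper_force: 0.0
```

{"fn": "jog_arm", "kwargs": {"targets": [{"tx": 0, "ty": 0, "tz": 0, "roll": 0}, {"tx": 0, "ty": 0, "tz": 0, "roll": 0}, {"tx": 0, "ty": 0, "tz": 0, "roll": 0}, {"tx": 0, "ty": 0, "tz": 0, "roll": 0}, {"tx": 0, "ty": 0, "tz": 0, "roll": 0}, {"tx": 0, "ty": 0, "tz": 0, "roll": 0}, {"tx": 0, "ty": 0, "tz": 0, "roll": 0}], "hand": 0}}

```text
time_s: 21.95
tool_pos: [652.7, -53.7, 10.5]
tcp_rot: [-0.002, 3.139, -0.001]
contact_force: [-0.5, -0.1, 5.8]
width: 52.2
gripper_force: 63.5
```

{"fn": "jog_arm", "kwargs": {"targets": [{"tx": 0, "ty": 0, "tz": -5, "roll": 0}, {"tx": 0, "ty": 0, "tz": -15, "roll": 0}, {"tx": 0, "ty": 0, "tz": -30, "roll": 0}, {"tx": 0, "ty": 0, "tz": -50, "roll": 0}, {"tx": 0, "ty": 0, "tz": -75, "roll": 0}, {"tx": 0, "ty": 0, "tz": -90, "roll": 0}, {"tx": 0, "ty": 0, "tz": -90, "roll": 0}]}}

```text
time_s: 22.65
tool_pos: [653.1, -53.8, 102.2]
tcp_rot: [-0.002, 3.137, -0.002]
contact_force: [0.7, 0.9, -1.6]
width: 52.0
gripper_force: 62.9
```

```bash
python3 - <<'E'
from h import *
s=cam("scene")
cv2.imwrite("pics/sc4.png",cv2.resize(s["img"][130:250,210:390,::-1],None,fx=4,fy=4,interpolation=cv2.INTER_CUBIC))
E
```

View pics/sc4.png

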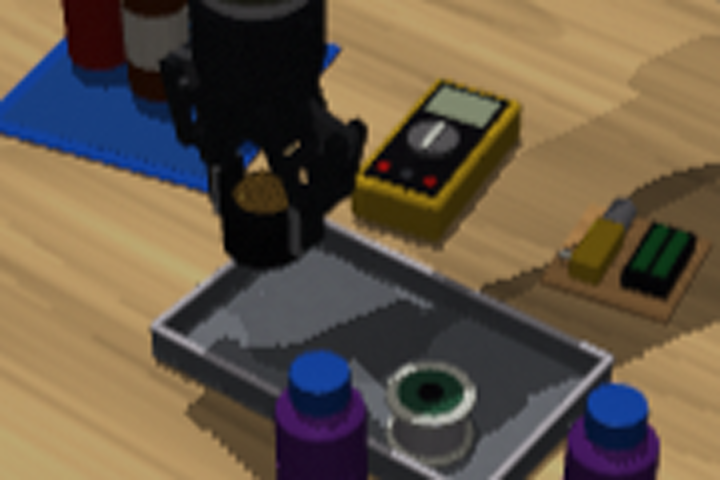

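The cleaner is held upright at (265,225). I need the fingertip height above its underside, because the dish rim is 9 mm above the dish floor.

```bash
python3 - <<'E'
from h import *
np.set_printoptions(precision=1,suppress=True)
s=cam("scene")
for y in(-27,-20,-13):
  for z in(95,102,106,110,114): print(y,z,[(((proj(s,(653+dx,y,z))-[210,130])+.5)*4-.5) for dx in(11,-11)])
im=s["img"][165:205,255:305,::-1].astype(float)
cv2.imwrite("pics/sc5.png",cv2.resize(np.clip(im*2.2,0,255).astype(np.uint8),None,fx=14,fy=14,interpolation=cv2.INTER_CUBIC))
E
```

```text
-27 95 [array([287.1, 273.3]), array([310.5, 254.5])]
-27 102 [array([286.8, 264.4]), array([310.2, 245.6])]
-27 106 [array([286.6, 259.3]), array([310.1, 240.5])]
-27 110 [array([286.4, 254.1]), array([309.9, 235.3])]
-27 114 [array([286.2, 249. ]), array([309.8, 230.2])]
-20 95 [array([296.2, 278.1]), array([319.5, 259.1])]
-20 102 [array([295.9, 269.1]), array([319.3, 250.2])]
-20 106 [array([295.7, 264. ]), array([319.2, 245.1])]
-20 110 [array([295.5, 258.8]), array([319.1, 239.9])]
-20 114 [array([295.3, 253.7]), array([318.9, 234.8])]
-13 95 [array([305.3, 282.8]), array([328.6, 263.7])]
-13 102 [array([305.1, 273.9]), array([328.4, 254.8])]
-13 106 [array([304.9, 268.7]), array([328.3, 249.7])]
-13 110 [array([304.7, 263.6]), array([328.2, 244.6])]
-13 114 [array([304.6, 258.4]), array([328.1, 239.4])]
```

View pics/sc5.png

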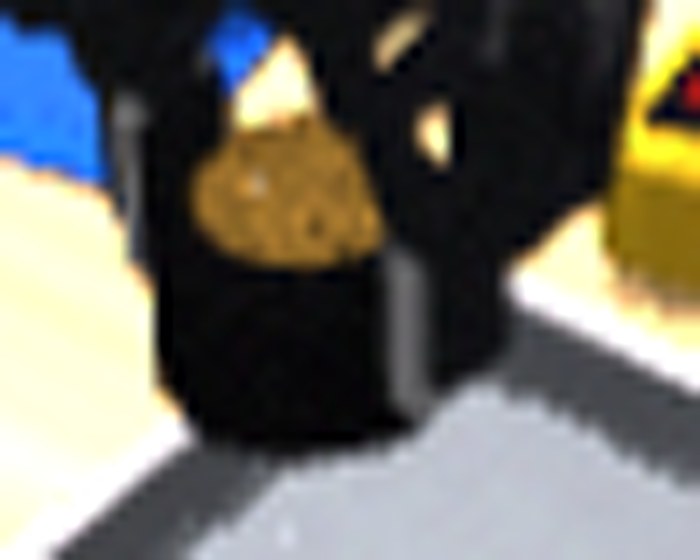

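Fingertips are at z≈109 and the underside at ≈96, so the tips sit 13 mm above the underside and clear the dish rim by about 4 mm. Carrying it to the dish.

{"fn": "jog_arm", "kwargs": {"targets": [{"tx": 5, "ty": 12, "tz": 0, "roll": 0}, {"tx": 17, "ty": 40, "tz": 0, "roll": 0}, {"tx": 34, "ty": 80, "tz": 0, "roll": 0}, {"tx": 51, "ty": 120, "tz": 0, "roll": 0}, {"tx": 68, "ty": 160, "tz": 0, "roll": 0}, {"tx": 85, "ty": 200, "tz": 0, "roll": 0}, {"tx": 102, "ty": 240, "tz": 0, "roll": 0}, {"tx": 120, "ty": 280, "tz": 0, "roll": 0}]}}

```text
time_s: 23.55
tool_pos: [529.6, 228.3, 98.2]
tcp_rot: [0.002, -3.14, 0.0]
contact_force: [0.9, -0.8, -0.6]
width: 51.5
gripper_force: 62.9
```

{"fn": "jog_arm", "kwargs": {"targets": [{"tx": 15, "ty": 35, "tz": 0, "roll": 0}, {"tx": 30, "ty": 70, "tz": 0, "roll": 0}, {"tx": 38, "ty": 90, "tz": 0, "roll": 0}, {"tx": 42, "ty": 99, "tz": 0, "roll": 0}, {"tx": 42, "ty": 99, "tz": 0, "roll": 0}, {"tx": 42, "ty": 99, "tz": 15, "roll": 0}, {"tx": 42, "ty": 99, "tz": 35, "roll": 0}, {"tx": 42, "ty": 99, "tz": 45, "roll": 0}]}}

```text
time_s: 24.35
tool_pos: [489.2, 323.8, 52.4]
tcp_rot: [-0.0, -3.139, 0.002]
contact_force: [-0.4, -0.5, -1.3]
width: 51.7
gripper_force: 62.9
```

```bash
python3 - <<'E'
from h import *
s=cam("scene");print(manip.get_state()["tool_pos"])
cv2.imwrite("pics/sc6.png",cv2.resize(s["img"][180:300,370:520,::-1],None,fx=5,fy=5,interpolation=cv2.INTER_CUBIC))
E
```

```text
[488.74794792 323.73979412  51.42232523]
```

View pics/sc6.png

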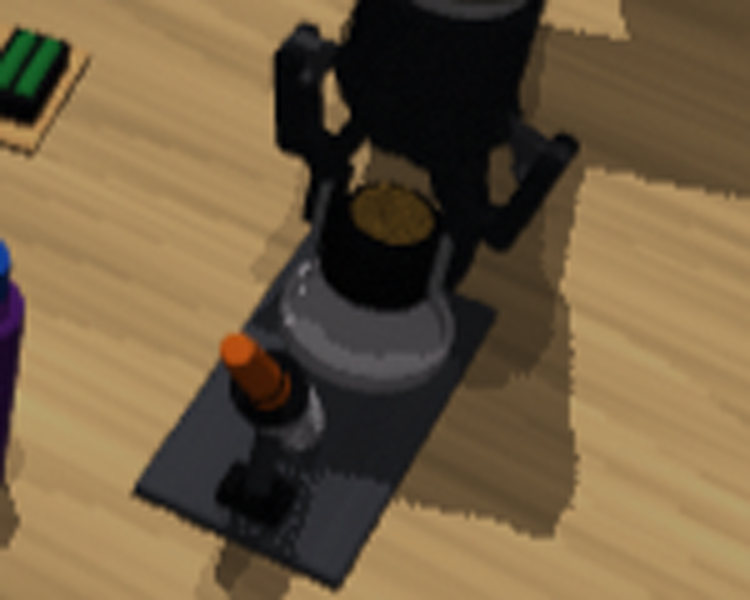

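The cleaner hangs over the dish at (380,310). I'll nudge it 1.5 mm and lower it.

{"fn": "jog_arm", "kwargs": {"targets": [{"tx": -1.5, "ty": 1, "tz": 8, "roll": 0}, {"tx": -1.5, "ty": 1, "tz": 18, "roll": 0}, {"tx": -1.5, "ty": 1, "tz": 25, "roll": 0}, {"tx": -1.5, "ty": 1, "tz": 28, "roll": 0}, {"tx": -1.5, "ty": 1, "tz": 30, "roll": 0}, {"tx": -1.5, "ty": 1, "tz": 30, "roll": 0}]}}

```text
time_s: 25.0
tool_pos: [491.0, 326.3, 24.2]
tcp_rot: [0.002, -3.142, -0.0]
contact_force: [0.2, 0.3, -1.2]
width: 51.9
gripper_force: 62.9
```

{"fn": "jog_arm", "kwargs": {"targets": [{"tx": 0, "ty": 0, "tz": 0.5, "roll": 0}, {"tx": 0, "ty": 0, "tz": 1, "roll": 0}, {"tx": 0, "ty": 0, "tz": 1.5, "roll": 0}, {"tx": 0, "ty": 0, "tz": 1.5, "roll": 0}]}}

```text
time_s: 25.4
tool_pos: [491.0, 326.3, 22.7]
tcp_rot: [-0.002, 3.142, -0.0]
contact_force: [-0.9, -0.6, -1.8]
width: 51.7
gripper_force: 62.9
```

{"fn": "jog_arm", "kwargs": {"targets": [{"tx": 0, "ty": 0, "tz": 1, "roll": 0}, {"tx": 0, "ty": 0, "tz": 2, "roll": 0}, {"tx": 0, "ty": 0, "tz": 2.5, "roll": 0}, {"tx": 0, "ty": 0, "tz": 3, "roll": 0}, {"tx": 0, "ty": 0, "tz": 3.3, "roll": 0}, {"tx": 0, "ty": 0, "tz": 3.3, "roll": 0}]}}

```text
time_s: 26.0
tool_pos: [491.0, 326.3, 19.4]
tcp_rot: [0.002, -3.142, 0.0]
contact_force: [-0.2, -0.7, -1.6]
width: 51.7
gripper_force: 62.9
```

{"fn": "jog_arm", "kwargs": {"targets": [{"tx": 0, "ty": 0, "tz": 0.3, "roll": 0}, {"tx": 0, "ty": 0, "tz": 0.6, "roll": 0}, {"tx": 0, "ty": 0, "tz": 0.8, "roll": 0}, {"tx": 0, "ty": 0, "tz": 0.8, "roll": 0}]}}

```text
time_s: 26.4
tool_pos: [491.0, 326.3, 18.6]
tcp_rot: [0.002, -3.142, 0.0]
contact_force: [-0.7, 0.2, -1.4]
width: 51.9
gripper_force: 62.9
```

{"fn": "jog_arm", "kwargs": {"targets": [{"tx": 0, "ty": 0, "tz": 0.3, "roll": 0}, {"tx": 0, "ty": 0, "tz": 0.5, "roll": 0}, {"tx": 0, "ty": 0, "tz": 0.7, "roll": 0}, {"tx": 0, "ty": 0, "tz": 0.7, "roll": 0}]}}

```text
time_s: 26.8
tool_pos: [491.0, 326.3, 18.5]
tcp_rot: [-0.002, 3.141, 0.0]
contact_force: [-2.9, -1.6, 6.1]
width: 51.6
gripper_force: 63.8
```

Contact at z 18.5, as expected. Releasing and rising.

{"fn": "jog_arm", "kwargs": {"targets": [{"tx": 0, "ty": 0, "tz": 0, "roll": 0}, {"tx": 0, "ty": 0, "tz": 0, "roll": 0}, {"tx": 0, "ty": 0, "tz": 0, "roll": 0}, {"tx": 0, "ty": 0, "tz": 0, "roll": 0}, {"tx": 0, "ty": 0, "tz": -5, "roll": 0}, {"tx": 0, "ty": 0, "tz": -30, "roll": 0}, {"tx": 0, "ty": 0, "tz": -75, "roll": 0}, {"tx": 0, "ty": 0, "tz": -120, "roll": 0}], "hand": 0.8}}

```text
time_s: 27.6
tool_pos: [490.6, 326.1, 139.4]
tcp_rot: [0.002, -3.141, 0.001]
contact_force: [0.9, 0.3, 0.6]
width: 68.1
gripper_force: 0.0
```

{"fn": "jog_arm", "kwargs": {"targets": [{"tx": 0, "ty": -40, "tz": -30, "roll": 8}, {"tx": 0, "ty": -80, "tz": -55, "roll": 16}, {"tx": 0, "ty": -120, "tz": -55, "roll": 24}, {"tx": 0, "ty": -160, "tz": -55, "roll": 32}, {"tx": 0, "ty": -200, "tz": -55, "roll": 40}, {"tx": 0, "ty": -240, "tz": -55, "roll": 48}, {"tx": 0, "ty": -280, "tz": -55, "roll": 56}, {"tx": 0, "ty": -320, "tz": -55, "roll": 60}], "hand": 1}}

```text
time_s: 28.4
tool_pos: [491.2, 4.7, 193.4]
tcp_rot: [1.575, 2.717, 0.0]
contact_force: [0.2, -0.2, -0.2]
width: 85.7
gripper_force: 0.0
```

```bash
python3 - <<'E'
from h import *
np.set_printoptions(precision=1,suppress=True)
t=cam("top");s=cam("scene");print(manip.get_state()["tool_pos"])
a=cv2.resize(s["img"][210:300,390:480,::-1],None,fx=4,fy=4,interpolation=cv2.INTER_CUBIC)
b=cv2.resize(t["img"][195:285,140:230,::-1],None,fx=4,fy=4,interpolation=cv2.INTER_CUBIC)
cv2.imwrite("pics/c7.png",np.hstack([a,b]))
for f,b,z in((t,(160,210,210,265),55),(s,(415,215,470,262),55)):
    for c in blobs(f,(15,90,60),(32,255,255),b): e=cv2.fitEllipse(c);print(e,ray(f,*e[0],z))
E
```

```text
[491.5   2.6 193.3]
((178.71156311035156, 239.2364959716797), (18.13917350769043, 19.380563735961914), 8.996285438537598) [489.5 322.6  55. ]
((184.80113220214844, 234.29063415527344), (52.41284942626953, 72.2691421508789), 0.6000083088874817) [500.7 309.7  55. ]
((443.7522277832031, 236.49232482910156), (53.445430755615234, 58.22179412841797), 127.70980072021484) [503.9 327.6  55. ]
```

View pics/c7.png

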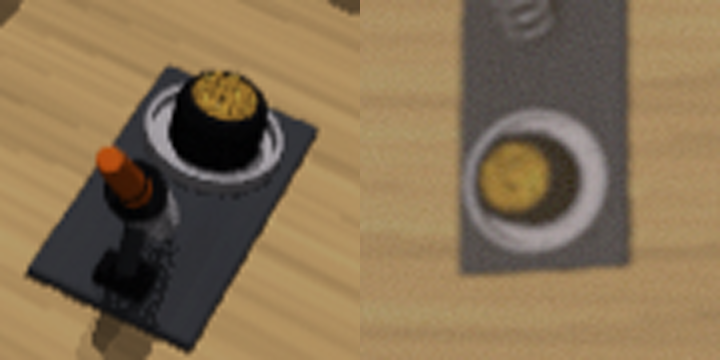

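The cleaner sits flat in the dish, ringed by its rim at (220,115) left and (535,180) right. Now I'll return the bottles, white first.

{"fn": "jog_arm", "kwargs": {"targets": [{"tx": -32, "ty": -21, "tz": 0, "roll": 8}, {"tx": -66, "ty": -43, "tz": 0, "roll": 16}, {"tx": -100, "ty": -65, "tz": 0, "roll": 24}, {"tx": -134, "ty": -87, "tz": 0, "roll": 30}, {"tx": -168, "ty": -110, "tz": 0, "roll": 30}, {"tx": -195, "ty": -127, "tz": 0, "roll": 30}, {"tx": -207, "ty": -135.5, "tz": 0, "roll": 30}, {"tx": -207, "ty": -135.5, "tz": 0, "roll": 30}]}}

```text
time_s: 29.3
tool_pos: [477.8, -241.4, 192.8]
tcp_rot: [-2.221, -2.221, -0.0]
contact_force: [0.9, 1.2, -0.7]
width: 85.7
gripper_force: 0.0
```

{"fn": "jog_arm", "kwargs": {"targets": [{"tx": 0, "ty": 0, "tz": 0, "roll": 0}, {"tx": 0, "ty": 0, "tz": 0, "roll": 0}, {"tx": 0, "ty": 0, "tz": 0, "roll": 0}, {"tx": 0, "ty": 0, "tz": 0, "roll": 0}]}}

```text
time_s: 29.7
tool_pos: [478.0, -240.0, 193.0]
tcp_rot: [2.219, 2.224, 0.0]
contact_force: [0.3, 0.6, -0.3]
width: 85.5
gripper_force: 0.0
```

{"fn": "jog_arm", "kwargs": {"targets": [{"tx": -0.9, "ty": -0.6, "tz": 20, "roll": 0}, {"tx": -0.9, "ty": -0.6, "tz": 45, "roll": 0}, {"tx": -0.9, "ty": -0.6, "tz": 70, "roll": 0}, {"tx": -0.9, "ty": -0.6, "tz": 90, "roll": 0}, {"tx": -0.9, "ty": -0.6, "tz": 103, "roll": 0}, {"tx": -0.9, "ty": -0.6, "tz": 109, "roll": 0}, {"tx": -0.9, "ty": -0.6, "tz": 109, "roll": 0}, {"tx": -0.9, "ty": -0.6, "tz": 109, "roll": 0}]}}

```text
time_s: 30.5
tool_pos: [477.7, -241.9, 84.7]
tcp_rot: [2.219, 2.222, 0.0]
contact_force: [0.2, -0.8, -0.2]
width: 85.6
gripper_force: 0.0
```

{"fn": "jog_arm", "kwargs": {"targets": [{"tx": 0, "ty": 0, "tz": 0, "roll": 0}, {"tx": 0, "ty": 0, "tz": 0, "roll": 0}, {"tx": 0, "ty": 0, "tz": 0, "roll": 0}, {"tx": 0, "ty": 0, "tz": 0, "roll": 0}, {"tx": 0, "ty": 0, "tz": 0, "roll": 0}, {"tx": 0, "ty": 0, "tz": 0, "roll": 0}, {"tx": 0, "ty": 0, "tz": 0, "roll": 0}], "hand": 0}}

```text
time_s: 31.2
tool_pos: [477.6, -241.9, 84.7]
tcp_rot: [2.219, 2.222, 0.0]
contact_force: [-0.4, 0.3, 6.3]
width: 48.2
gripper_force: 62.4
```

{"fn": "jog_arm", "kwargs": {"targets": [{"tx": 0, "ty": 0, "tz": -10, "roll": 0}, {"tx": 0, "ty": 0, "tz": -30, "roll": 0}, {"tx": 0, "ty": 0, "tz": -55, "roll": 0}, {"tx": 0, "ty": 0, "tz": -75, "roll": 0}, {"tx": 20, "ty": 7, "tz": -80, "roll": 0}, {"tx": 55, "ty": 20, "tz": -80, "roll": 0}, {"tx": 95, "ty": 35, "tz": -80, "roll": 0}, {"tx": 130, "ty": 47, "tz": -80, "roll": 0}]}}

```text
time_s: 32.0
tool_pos: [524.3, -109.8, 164.3]
tcp_rot: [-2.22, -2.223, -0.0]
contact_force: [1.5, 0.1, -2.1]
width: 48.1
gripper_force: 62.3
```

{"fn": "jog_arm", "kwargs": {"targets": [{"tx": 40, "ty": 14, "tz": 0, "roll": 0}, {"tx": 80, "ty": 29, "tz": 0, "roll": 0}, {"tx": 120, "ty": 44, "tz": 0, "roll": 0}, {"tx": 155, "ty": 57, "tz": 0, "roll": 0}, {"tx": 175, "ty": 65, "tz": 0, "roll": 0}, {"tx": 183, "ty": 67.3, "tz": 0, "roll": 0}, {"tx": 183, "ty": 67.3, "tz": 20, "roll": 0}, {"tx": 183, "ty": 67.3, "tz": 40, "roll": 0}]}}

```text
time_s: 32.8
tool_pos: [591.1, 71.0, 123.8]
tcp_rot: [2.22, 2.222, 0.0]
contact_force: [0.2, -1.3, -1.6]
width: 48.3
gripper_force: 62.4
```

{"fn": "jog_arm", "kwargs": {"targets": [{"tx": 0, "ty": 0, "tz": 15, "roll": 0}, {"tx": 0, "ty": 0, "tz": 28, "roll": 0}, {"tx": 0, "ty": 0, "tz": 35, "roll": 0}, {"tx": 0, "ty": 0, "tz": 37, "roll": 0}, {"tx": 0, "ty": 0, "tz": 38, "roll": 0}, {"tx": 0, "ty": 0, "tz": 39, "roll": 0}, {"tx": 0, "ty": 0, "tz": 39.5, "roll": 0}, {"tx": 0, "ty": 0, "tz": 39.8, "roll": 0}]}}

```text
time_s: 33.6
tool_pos: [591.4, 71.5, 84.7]
tcp_rot: [2.219, 2.222, 0.001]
contact_force: [-0.4, -0.2, 2.5]
width: 48.6
gripper_force: 62.8
```

{"fn": "jog_arm", "kwargs": {"targets": [{"tx": 0, "ty": 0, "tz": 0, "roll": 0}, {"tx": 0, "ty": 0, "tz": 0, "roll": 0}, {"tx": 0, "ty": 0, "tz": 0, "roll": 0}, {"tx": 0, "ty": 0, "tz": 0, "roll": 0}, {"tx": 0, "ty": 0, "tz": 0, "roll": 0}, {"tx": 0, "ty": 0, "tz": -20, "roll": 0}, {"tx": 0, "ty": 0, "tz": -65, "roll": 0}, {"tx": 0, "ty": 0, "tz": -110, "roll": 0}], "hand": 1}}

```text
time_s: 34.4
tool_pos: [590.7, 71.5, 195.1]
tcp_rot: [-2.219, -2.222, 0.002]
contact_force: [-0.1, 0.5, -0.4]
width: 85.7
gripper_force: 0.0
```

{"fn": "jog_arm", "kwargs": {"targets": [{"tx": -25, "ty": -8, "tz": 0, "roll": 0}, {"tx": -70, "ty": -21, "tz": 0, "roll": 0}, {"tx": -115, "ty": -35, "tz": 0, "roll": 0}, {"tx": -160, "ty": -49, "tz": 0, "roll": 0}, {"tx": -205, "ty": -63, "tz": 0, "roll": 0}, {"tx": -250, "ty": -76, "tz": 0, "roll": 0}, {"tx": -295, "ty": -90, "tz": 0, "roll": 0}, {"tx": -340, "ty": -103, "tz": 0, "roll": 0}]}}

```text
time_s: 35.2
tool_pos: [487.7, -270.4, 194.3]
tcp_rot: [2.22, 2.223, 0.0]
contact_force: [1.5, 0.3, -0.3]
width: 85.5
gripper_force: 0.0
```

{"fn": "jog_arm", "kwargs": {"targets": [{"tx": -30, "ty": -9, "tz": 0, "roll": 0}, {"tx": -37.5, "ty": -11, "tz": 0, "roll": 0}, {"tx": -37.5, "ty": -11, "tz": 0, "roll": 0}, {"tx": -37.5, "ty": -11, "tz": 20, "roll": 0}, {"tx": -37.5, "ty": -11, "tz": 45, "roll": 0}, {"tx": -37.5, "ty": -11, "tz": 70, "roll": 0}, {"tx": -37.5, "ty": -11, "tz": 75, "roll": 0}, {"tx": -37.5, "ty": -11, "tz": 75, "roll": 0}]}}

```text
time_s: 36.0
tool_pos: [478.0, -305.1, 119.1]
tcp_rot: [-2.218, -2.224, -0.0]
contact_force: [-0.7, -0.0, 0.9]
width: 85.5
gripper_force: 0.0
```

Now to z 81.7, grip, and carry back (+115, +312).

{"fn": "jog_arm", "kwargs": {"targets": [{"tx": 0, "ty": 0, "tz": 15, "roll": 0}, {"tx": 0, "ty": 0, "tz": 30, "roll": 0}, {"tx": 0, "ty": 0, "tz": 38, "roll": 0}, {"tx": 0, "ty": 0, "tz": 38, "roll": 0}, {"tx": 0, "ty": 0, "tz": 38, "roll": 0}]}}

```text
time_s: 36.5
tool_pos: [478.1, -306.4, 82.2]
tcp_rot: [2.219, 2.222, 0.0]
contact_force: [-0.9, -0.6, 1.2]
width: 85.5
gripper_force: 0.0
```

{"fn": "jog_arm", "kwargs": {"targets": [{"tx": 0, "ty": 0, "tz": 0, "roll": 0}, {"tx": 0, "ty": 0, "tz": 0, "roll": 0}, {"tx": 0, "ty": 0, "tz": 0, "roll": 0}, {"tx": 0, "ty": 0, "tz": 0, "roll": 0}, {"tx": 0, "ty": 0, "tz": 0, "roll": 0}, {"tx": 0, "ty": 0, "tz": 0, "roll": 0}, {"tx": 0, "ty": 0, "tz": 0, "roll": 0}], "hand": 0}}

```text
time_s: 37.2
tool_pos: [478.0, -306.5, 82.0]
tcp_rot: [2.219, 2.222, 0.0]
contact_force: [0.5, -0.4, 5.0]
width: 48.1
gripper_force: 62.2
```

{"fn": "jog_arm", "kwargs": {"targets": [{"tx": 0, "ty": 0, "tz": -10, "roll": 0}, {"tx": 0, "ty": 0, "tz": -30, "roll": 0}, {"tx": 0, "ty": 0, "tz": -55, "roll": 0}, {"tx": 0, "ty": 0, "tz": -75, "roll": 0}, {"tx": 20, "ty": 7, "tz": -80, "roll": 0}, {"tx": 55, "ty": 20, "tz": -80, "roll": 0}, {"tx": 95, "ty": 35, "tz": -80, "roll": 0}, {"tx": 130, "ty": 47, "tz": -80, "roll": 0}]}}

```text
time_s: 38.0
tool_pos: [524.7, -174.3, 161.4]
tcp_rot: [-2.22, -2.222, -0.0]
contact_force: [1.1, -0.6, -2.9]
width: 48.2
gripper_force: 62.4
```

{"fn": "jog_arm", "kwargs": {"targets": [{"tx": 40, "ty": 14, "tz": 0, "roll": 0}, {"tx": 80, "ty": 29, "tz": 0, "roll": 0}, {"tx": 120, "ty": 44, "tz": 0, "roll": 0}, {"tx": 155, "ty": 57, "tz": 0, "roll": 0}, {"tx": 175, "ty": 65, "tz": 0, "roll": 0}, {"tx": 182, "ty": 67.5, "tz": 0, "roll": 0}, {"tx": 182, "ty": 67.5, "tz": 20, "roll": 0}, {"tx": 182, "ty": 67.5, "tz": 40, "roll": 0}]}}

```text
time_s: 38.8
tool_pos: [591.7, 5.6, 121.0]
tcp_rot: [2.219, 2.222, 0.0]
contact_force: [0.4, 0.0, -2.6]
width: 48.6
gripper_force: 62.6
```

{"fn": "jog_arm", "kwargs": {"targets": [{"tx": 0, "ty": 0, "tz": 15, "roll": 0}, {"tx": 0, "ty": 0, "tz": 28, "roll": 0}, {"tx": 0, "ty": 0, "tz": 35, "roll": 0}, {"tx": 0, "ty": 0, "tz": 37, "roll": 0}, {"tx": 0, "ty": 0, "tz": 38, "roll": 0}, {"tx": 0, "ty": 0, "tz": 39, "roll": 0}, {"tx": 0, "ty": 0, "tz": 39.5, "roll": 0}, {"tx": 0, "ty": 0, "tz": 39.8, "roll": 0}]}}

```text
time_s: 39.6
tool_pos: [592.0, 5.9, 82.0]
tcp_rot: [2.219, 2.222, 0.001]
contact_force: [-1.1, 0.2, 3.0]
width: 48.2
gripper_force: 63.0
```

{"fn": "jog_arm", "kwargs": {"targets": [{"tx": 0, "ty": 0, "tz": 0, "roll": 0}, {"tx": 0, "ty": 0, "tz": 0, "roll": 0}, {"tx": 0, "ty": 0, "tz": 0, "roll": 0}, {"tx": 0, "ty": 0, "tz": 0, "roll": 0}, {"tx": 0, "ty": 0, "tz": 0, "roll": 0}, {"tx": 0, "ty": 0, "tz": -20, "roll": 0}, {"tx": 0, "ty": 0, "tz": -65, "roll": 0}, {"tx": 0, "ty": 0, "tz": -112, "roll": 0}], "hand": 1}}

```text
time_s: 40.4
tool_pos: [591.2, 6.1, 194.1]
tcp_rot: [-2.219, -2.222, 0.002]
contact_force: [0.5, -0.0, 0.7]
width: 85.3
gripper_force: 0.0
```

{"fn": "jog_arm", "kwargs": {"targets": [{"tx": -25, "ty": -8, "tz": 0, "roll": 0}, {"tx": -70, "ty": -21, "tz": 0, "roll": 0}, {"tx": -115, "ty": -35, "tz": 0, "roll": 0}, {"tx": -160, "ty": -49, "tz": 0, "roll": 0}, {"tx": -205, "ty": -63, "tz": 0, "roll": 0}, {"tx": -250, "ty": -76, "tz": 0, "roll": 0}, {"tx": -295, "ty": -90, "tz": 0, "roll": 0}, {"tx": -340, "ty": -103, "tz": 0, "roll": 0}]}}

```text
time_s: 41.2
tool_pos: [488.3, -335.9, 193.4]
tcp_rot: [2.22, 2.223, 0.0]
contact_force: [-0.0, -0.9, -0.4]
width: 85.5
gripper_force: 0.0
```

{"fn": "jog_arm", "kwargs": {"targets": [{"tx": -28, "ty": -9, "tz": 0, "roll": 0}, {"tx": -36, "ty": -11.4, "tz": 0, "roll": 0}, {"tx": -36, "ty": -11.4, "tz": 0, "roll": 0}, {"tx": -36, "ty": -11.4, "tz": 20, "roll": 0}, {"tx": -36, "ty": -11.4, "tz": 45, "roll": 0}, {"tx": -36, "ty": -11.4, "tz": 70, "roll": 0}, {"tx": -36, "ty": -11.4, "tz": 75, "roll": 0}, {"tx": -36, "ty": -11.4, "tz": 75, "roll": 0}]}}

```text
time_s: 42.0
tool_pos: [478.3, -369.0, 118.3]
tcp_rot: [-2.218, -2.224, -0.0]
contact_force: [0.2, -1.2, 0.4]
width: 85.1
gripper_force: 0.0
```

{"fn": "jog_arm", "kwargs": {"targets": [{"tx": 0, "ty": 0, "tz": 15, "roll": 0}, {"tx": 0, "ty": 0, "tz": 28, "roll": 0}, {"tx": 0, "ty": 0, "tz": 34, "roll": 0}, {"tx": 0, "ty": 0, "tz": 34, "roll": 0}, {"tx": 0, "ty": 0, "tz": 34, "roll": 0}]}}

```text
time_s: 42.5
tool_pos: [478.1, -370.3, 84.9]
tcp_rot: [2.219, 2.222, -0.0]
contact_force: [-0.7, -0.9, 0.6]
width: 85.3
gripper_force: 0.0
```

{"fn": "jog_arm", "kwargs": {"targets": [{"tx": 0, "ty": 0, "tz": 0, "roll": 0}, {"tx": 0, "ty": 0, "tz": 0, "roll": 0}, {"tx": 0, "ty": 0, "tz": 0, "roll": 0}, {"tx": 0, "ty": 0, "tz": 0, "roll": 0}, {"tx": 0, "ty": 0, "tz": 0, "roll": 0}, {"tx": 0, "ty": 0, "tz": 0, "roll": 0}, {"tx": 0, "ty": 0, "tz": 0, "roll": 0}], "hand": 0}}

```text
time_s: 43.2
tool_pos: [477.9, -370.4, 85.0]
tcp_rot: [2.219, 2.222, -0.0]
contact_force: [-1.5, -0.0, 5.6]
width: 48.5
gripper_force: 62.4
```

{"fn": "jog_arm", "kwargs": {"targets": [{"tx": 0, "ty": 0, "tz": -10, "roll": 0}, {"tx": 0, "ty": 0, "tz": -30, "roll": 0}, {"tx": 0, "ty": 0, "tz": -55, "roll": 0}, {"tx": 0, "ty": 0, "tz": -75, "roll": 0}, {"tx": 20, "ty": 7, "tz": -80, "roll": 0}, {"tx": 55, "ty": 20, "tz": -80, "roll": 0}, {"tx": 95, "ty": 34, "tz": -80, "roll": 0}, {"tx": 130, "ty": 47, "tz": -80, "roll": 0}]}}

```text
time_s: 44.0
tool_pos: [524.8, -238.2, 164.4]
tcp_rot: [-2.22, -2.222, -0.0]
contact_force: [0.2, 0.2, -2.4]
width: 48.4
gripper_force: 62.4
```

{"fn": "jog_arm", "kwargs": {"targets": [{"tx": 40, "ty": 14, "tz": 0, "roll": 0}, {"tx": 80, "ty": 29, "tz": 0, "roll": 0}, {"tx": 120, "ty": 43, "tz": 0, "roll": 0}, {"tx": 155, "ty": 56, "tz": 0, "roll": 0}, {"tx": 175, "ty": 63, "tz": 0, "roll": 0}, {"tx": 182, "ty": 65.4, "tz": 0, "roll": 0}, {"tx": 182, "ty": 65.4, "tz": 20, "roll": 0}, {"tx": 182, "ty": 65.4, "tz": 40, "roll": 0}]}}

```text
time_s: 44.8
tool_pos: [589.9, -58.4, 124.2]
tcp_rot: [2.219, 2.222, 0.0]
contact_force: [0.7, 0.1, -2.6]
width: 48.7
gripper_force: 62.5
```

{"fn": "jog_arm", "kwargs": {"targets": [{"tx": 0, "ty": 0, "tz": 15, "roll": 0}, {"tx": 0, "ty": 0, "tz": 28, "roll": 0}, {"tx": 0, "ty": 0, "tz": 35, "roll": 0}, {"tx": 0, "ty": 0, "tz": 37, "roll": 0}, {"tx": 0, "ty": 0, "tz": 38, "roll": 0}, {"tx": 0, "ty": 0, "tz": 39, "roll": 0}, {"tx": 0, "ty": 0, "tz": 39.5, "roll": 0}, {"tx": 0, "ty": 0, "tz": 39.8, "roll": 0}]}}

```text
time_s: 45.6
tool_pos: [590.0, -58.1, 85.0]
tcp_rot: [2.219, 2.222, 0.0]
contact_force: [-0.5, 0.6, 1.1]
width: 48.5
gripper_force: 62.8
```

Release, rise and clear to the right for a final look.

{"fn": "jog_arm", "kwargs": {"targets": [{"tx": 0, "ty": 0, "tz": 0.3, "roll": 0}, {"tx": 0, "ty": 0, "tz": 0.3, "roll": 0}, {"tx": 0, "ty": 0, "tz": 0.3, "roll": 0}, {"tx": 0, "ty": 0, "tz": 0.3, "roll": 0}, {"tx": 0, "ty": 0, "tz": 0.3, "roll": 0}, {"tx": 0, "ty": 0, "tz": -20, "roll": 0}, {"tx": 0, "ty": 0, "tz": -65, "roll": 0}, {"tx": 0, "ty": 0, "tz": -115, "roll": 0}], "hand": 1}}

```text
time_s: 46.4
tool_pos: [589.1, -57.9, 200.0]
tcp_rot: [-2.218, -2.221, 0.002]
contact_force: [-0.2, -0.3, 1.0]
width: 85.8
gripper_force: 0.0
```

{"fn": "jog_arm", "kwargs": {"targets": [{"tx": -30, "ty": -15, "tz": -20, "roll": 0}, {"tx": -75, "ty": -35, "tz": -20, "roll": 0}, {"tx": -120, "ty": -55, "tz": -20, "roll": 0}, {"tx": -165, "ty": -75, "tz": -20, "roll": 0}, {"tx": -210, "ty": -95, "tz": -20, "roll": 0}, {"tx": -240, "ty": -110, "tz": -20, "roll": 0}, {"tx": -250, "ty": -115, "tz": -20, "roll": 0}, {"tx": -250, "ty": -115, "tz": -20, "roll": 0}]}}

```text
time_s: 47.2
tool_pos: [474.7, -308.9, 219.4]
tcp_rot: [-2.222, -2.221, -0.0]
contact_force: [0.9, 0.3, 0.1]
width: 85.7
gripper_force: 0.0
```

```bash
python3 - <<'E'
from h import *
t=cam("top");s=cam("scene")
t0=cv2.imread("pics/top0.png");s0=cv2.imread("pics/scene0.png")
z=lambda im,k:cv2.resize(im,None,fx=k,fy=k,interpolation=cv2.INTER_CUBIC)
T=t["img"][:,:,::-1];S=s["img"][:,:,::-1]
r1=np.hstack([z(t0[145:225,260:380],3),z(T[145:225,260:380],3)])
r2=np.hstack([z(s0[150:260,245:365],3),z(S[150:260,245:365],3)])
cv2.imwrite("pics/fin.png",np.vstack([r1,r2]))
for nm,a,b,box in(("top",t0,T,(145,225,265,375)),("scene",s0,S,(150,235,245,365))):
    y0,y1,x0,x1=box; d=np.abs(a[y0:y1,x0:x1].astype(int)-b[y0:y1,x0:x1]).max(2); print(nm,(d>40).sum())
    g=lambda m:np.float32(cv2.cvtColor(np.ascontiguousarray(m),cv2.COLOR_BGR2GRAY))
    for n,(u,v) in {"top":{"w":(290,188),"a":(321,190),"r":(352,190)},"scene":{"w":(335,195),"a":(311,192),"r":(291,180)}}[nm].items():
        q=slice(v-16,v+16),slice(u-14,u+14); print(nm,n,cv2.phaseCorrelate(g(a[q]),g(b[q])))
E
```

```text
top 424
top w ((-0.06007724921344426, -0.013538451814799402), 0.9945768301685651)
top a ((-0.19805303349244063, 0.23363636469797555), 0.9085345029830932)
top r ((0.14909161092130496, 0.6816917548103625), 0.8726240927974384)
scene 2277
scene w ((-0.14313029760795537, -0.22931362290372448), 0.9443711464603742)
scene a ((0.10696967857704287, -0.09979184385755246), 1.020084851483504)
scene r ((0.323297315249393, -0.4687765200375118), 0.6879480257630348)
```

View pics/fin.png

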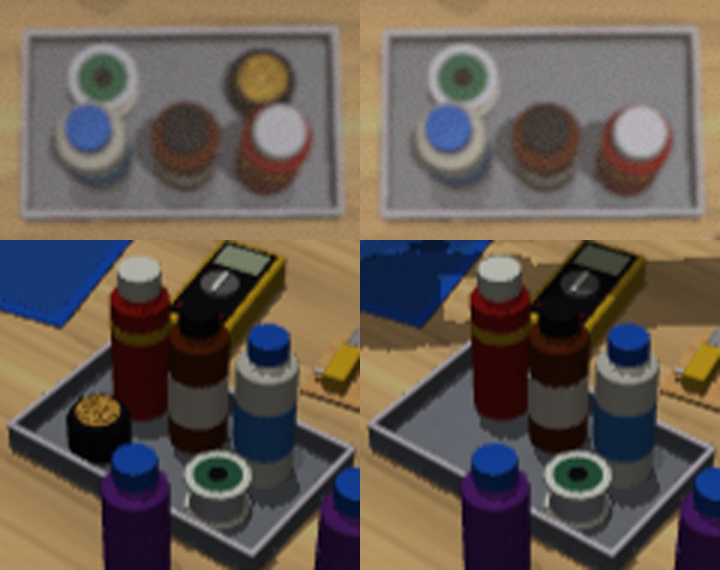

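Before (left) and after (right) match: all three stand upright in their places, shifted by less than a pixel or about 1 mm. The spool, meter and board look unmoved. Handing in.

```bash
python3 -c "
from rig import manip
print(manip.finish_job())"
```

```text
the job is handed in; nothing more can be done
None
```

The job is done and handed in at about 47 s: the tip cleaner is in the stand's dish, and both bottles and the can are back upright in their starting places to within about 1–2 mm.

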